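Open a touch-latch cupboard door

TASK

Open the right-hand door of the handleless desk cupboard (right as you face the doors; the one nearer the robot): push lightly on its front near the free edge until the touch catch lets go, and take the finger away so that it springs ajar. Then push the door from behind with the outside of the fingers until it stands wide open, about square to the cupboard. Never grip the door, leave the left-hand door shut, and do not disturb the things on the desk and the cupboard.

Things in the scene. Friction and masses are not known exactly. Their poses are not given: they have to be found in the camera images.
- cupboard: Fixed desk cupboard, white carcass, two beech doors without handles, 440 wide, 250 high, 240 deep. Origin: centre of underside, on the desk. Own -x points out of its front, +y along the front from right-hand to left-hand door. Front faces world +y, within 14 degrees. Closed doors: outer face 124 mm ahead of the origin, inner 108, carcass edge 101. The doors meet at its y = 0.
- right_door (a joint): Angle of the right-hand door, rad: 0 closed (start), grows as it swings out, 1.57 square to the front, stop at 1.75; slightly negative when pressed in, stop at -0.03. Panel 216 wide, 224 high, 16 thick, top edge 247 mm above the desk. Upright hinge on its right side; friction of 0.05 N m keeps it where it is left.
- right_catch (a joint): Travel of the right door's touch catch, m: spring plunger 52 mm above the desk, 150 mm from the hinge line, behind the door. 0 locked in. Pressing the door in 4 mm at the press point (about 5 N; solid stop after 5 to 6 mm) unlocks it for good; when the pressure goes it runs out to 0.045 and throws the door ajar, 0.3 to 0.5 rad, within half a second.
- right_press (a point): Place to press: on the outer face of the right-hand door, 180 mm from the hinge line, 31.5 mm from the free edge, 35 mm below the door's top edge. Moves with the door; axes of the door (closed: as the cupboard's).
- right_inner (a point): On the inner face of the right-hand door, 170 mm from the hinge line, 35 mm below its top edge. Moves with the door; axes of the door: -x out of its outer face, +y from the hinge to the free edge. Once the door is ajar, the gap between it and the carcass is open from above.
- right_hinge (a point): Point on the right-hand door's hinge line, at the height of the door's top edge, in the plane of the closed door's inner face. Axes of the cupboard; does not move.
- left_press (a point): On the outer face of the left-hand door (mirror image of the right-hand one, same kind of catch, hinge on its left side), 31.5 mm from its free edge, 35 mm below its top edge. This door is closed and stays closed.
- plant_pot_mid (a point): Terracotta pot with a small green plant, 68 wide, pot 60 high (leaves to about 130), loose on the cupboard top. Point: half-way up the pot, on its axis.
- clip_box_mid (a point): Clear box with a blue lid, 62 x 92 x 43 high, loose on the cupboard top. Point: its centre.
- mug_mid (a point): Blue ceramic mug, 80 wide, 95 high, handle at its +y. Point: half-way up, on its axis.
- tape_mid (a point): Black tape dispenser with an amber roll, 60 x 140, 80 high. Point: at its middle, 35 above the desk.
- stapler_mid (a point): Red and black stapler, 135 long, 36 wide, 52 high, lying in front of the left-hand door. Point: at its middle, 25 above the desk.
- pen_pot_mid (a point): Dark steel pen pot with four pens, 74 wide, pot 100 high (pens to about 155). Point: half-way up the pot, on its axis.
- mouse_mid (a point): Black computer mouse, 95 x 50 x 32 high. Point: at its middle, 15 above the desk.

How it is judged:
By the outcome, as a careful person would: the job done as asked, in the order asked, and still so for the second after the job is handed in, with the robot touching nothing.
It also fails if it takes over 53 s, if anything falls off the work surface, if the arm or the gripper's body presses on something with over 40 N, if the wrist force passes 120 N, or if a joint passes its speed limit or range.

ROBOT

A 6-joint arm with a two-finger parallel gripper is mounted at the origin on the work surface. World frame = base frame: x ahead of the robot, y to its left, z up, the work surface at z = 0. Lengths are in m, angles in rad, forces in N, time in s.
With the tool pointing down it reaches from about 0.325 to 0.9 m from the base axis. Payload 6.1 kg.
Tool frame: the origin (TCP) lies at the very end of the fingers, on their centre line; the grasp point (between the pads) lies 19 mm behind it (grip_depth is the distance from the TCP to the grasp point, in m); z points along the fingers, y is the line along which they close (so a half turn about z gives the same grasp; the last joint's range is limited). The gripper opens to 87 mm and grips with 3 to 60 N. Pads are 19 mm wide; open, the fingers measure 117 mm over their backs; the gripper's body (75 mm by 190 mm) begins 51 mm behind the grasp point.
Start: joints at [-1.293, 0.22, 1.526, -0, 1.395, -0.126], TCP at [0.246, -0.575, 0.223] pointing down, gripper open.
Joint ranges: [-2.98, 2.98], [-0.91, 2.08], [0.09, 2.57], [-1.24, 4.39], [0.2, 2.65], [-2.68, 2.68]. Speed limits (rad/s): [2.57, 2.57, 3.01, 3.14, 3.14, 3.14].

INTERFACE

Orientations are given as a unit quaternion [x, y, z, w].
In Python, from plant import * gives the robot as it stands. The module is installed in compiled form; this text tells all that it offers.
- The arm moves only by the shell command python3 -m handwheel 'ROWS'. ROWS is JSON, a list of rows, each a list of 3 entries, a list of its own where there are three numbers: the shift along the world's x, y, z in cm, then the turn about the world's z in rad, then the gripper's target within -1 to 1 (fully open at 1, half-way at 0, shut at -1). A call has 1 to 5 rows; each row is the pose to reach, as a shift and turn from the pose commanded when the call began; what a row does not reach only later rows make up. A row lasts 1/8 s, in which the tool goes at most 62.5 mm and 10.7 degrees, less where a joint would pass 70% of its speed; a pose out of reach is approached as far as the arm can. A call with a gripper value outside its range is refused whole. The fingers move at their own pace and stop on an object; the grip force is fixed at half the most. Time passes only in rows, so rows that repeat a pose let the fingers close. It gives the time, the measured TCP pose, the force, the opening and the grip force at its end, in the units of the state.
- sense(): the state, without advancing time (a new reading comes with each control period).
- capture(name): name is "scene" or "top" or "wrist"; returns a dict with "color" (480x640x3 uint8, red, green, blue), "z_map" (480x640 float32, m along the optical axis (not along the pixel's ray), 0 where there is no reading), "mtx" (3x3 intrinsics, pixels), "R" (3x3) and "t" (3): a world point X has camera coordinates R X + t. Camera axes: x right, y down, z forward; pixel columns grow to the right and rows downward; lengths in m; the calibration is good to about 2 mm. A picture is of the moment at which its call begins.
- sign_off(): hands the job in; it is judged then, once.
The state is a dict: "t": time; "joint_positions": joint angles; "dq": joint speeds; "joint_efforts": joint torques, N m; "eef_pos": TCP position; "eef_rot": TCP orientation; "contact_force": force on the tool from outside, world axes, zero at the start; "torque": the same for the moment, N m; "gripper_width": finger opening in m; "finger_force": force on a finger pad.
Only numpy, scipy, OpenCV 4.12 (cv2) and the standard library are available. Lean on these libraries where they do the work, as an engineer would, in place of code of your own. Each camera call takes 0.05 s, during which the arm holds its last target. There are 200 camera calls.

## Working session

There is one attempt and no reset: what is moved stays moved. The work goes in short steps, Python scripts to look and compute and a shell command to move; the robot and the scene stay as the last step left them, time stands still between calls to the robot, and variables do not carry over. Pictures are saved under pics/ and viewed, at most 10 in all, crops included, and the job is handed in when it is done.

```bash
mkdir -p pics; python3 - <<'E'
from plant import *
import cv2,numpy as np
for n in("scene","top"):
    c=capture(n); np.savez(n+".npz",**c); cv2.imwrite(f"pics/{n}.png",c["color"][...,::-1])
    print(n,c["mtx"].tolist(),c["R"].tolist(),c["t"].tolist())
s=sense(); print(s)
E
```

```text
scene [[617.2425029724039, 0.0, 318.5556683750096], [0.0, 617.2425029724039, 232.70349373090107], [0.0, 0.0, 1.0]] [[-0.17015814758092881, 0.9853497107603831, 0.011495752096158732], [0.8533837104160642, 0.15318232696017942, -0.4982684191312704], [-0.4927295887282775, -0.07497414361961163, -0.8669466132237719]] [0.1426619700090844, -0.401127384504817, 2.055597021840955]
top [[570.7872889032809, 0.0, 305.7221544132629], [0.0, 570.7872889032809, 244.18938893743368], [0.0, 0.0, 1.0]] [[0.014856641727234263, -0.9997224639249771, -0.018283197760845037], [-0.995039794888465, -0.01298334036965925, -0.0986267684818249], [0.09836201901603338, 0.019657771913905837, -0.9949565242855944]] [-0.04465860403171498, 0.6040087716883692, 1.39623333444276]
{'t': 0.1, 'joint_positions': array([-1.29311147e+00,  2.21127865e-01,  1.52747014e+00, -1.54787881e-05,
        1.39466527e+00, -1.26102811e-01]), 'dq': array([-0.00102475, -0.00318466, -0.00254101,  0.00039718, -0.00157749,
        0.00158065]), 'joint_efforts': array([ 1.34814760e-03, -4.95945704e+01, -3.88519263e+01,  7.02649774e-02,
        5.15113596e-02, -5.67894199e-05]), 'eef_pos': array([ 0.24540792, -0.57422485,  0.2215727 ]), 'eef_rot': array([ 9.79687959e-01,  2.00526322e-01, -7.08452411e-05, -8.32337574e-04]), 'contact_force': array([ 0.19354316, -0.33036242, -0.20163814]), 'torque': array([-0.00212697,  0.02985671,  0.02700283]), 'finger_force': 0.0, 'gripper_width': 0.08696375711769871}
```

View pics/scene.png

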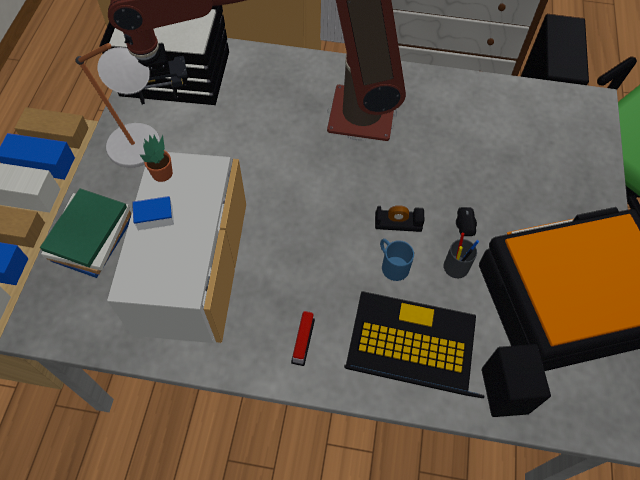

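View pics/top.png

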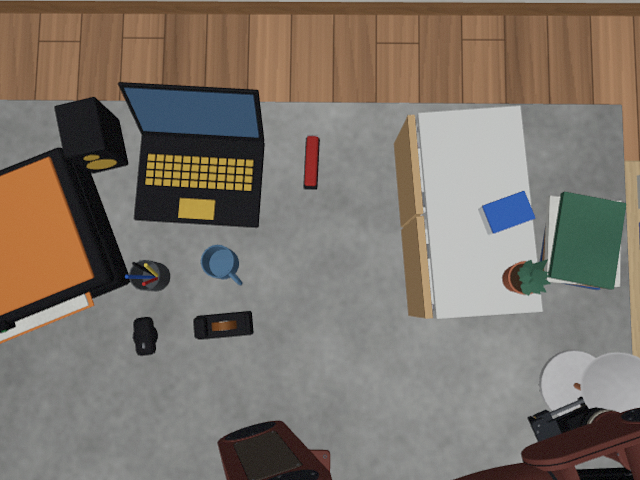

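Scene image: the cupboard is on the left, with its doors' front from about (238,170) to (215,335), the plant at (155,155) and the box at (153,210). The top view shows the door tops from (412,115) to (428,318), meeting at (415,217). The gripper starts next to the lamp.

```bash
cat > h.py <<'E'
import numpy as np,cv2
def cloud(c):
    z=c["z_map"];v,u=np.indices(z.shape);K=c["mtx"]
    P=np.stack([(u-K[0,2])/K[0,0]*z,(v-K[1,2])/K[1,1]*z,z],-1)
    X=(P-c["t"])@c["R"]; X[z<=0]=np.nan
    return X
E
python3 - <<'E'
from h import *
c=np.load("top.npz");X=cloud(c)
col=c["color"].astype(int)
m=(abs(X[...,2]-.25)<.012)&(X[...,0]>.2)&(X[...,1]<-.1)&(X[...,1]>-.62)
m=m.astype(np.uint8);n,l,st,ce=cv2.connectedComponentsWithStats(m)
print(st[st[:,4]>300])
k=1+st[1:,4].argmax();p=X[l==k];print(len(p),np.median(p[:,2]))
r=cv2.minAreaRect((p[:,:2]*1000).astype(np.float32));print(r,cv2.boxPoints(r))
def blob(m,name):
    q=X[m];print(name,len(q),np.nanmin(q,0).round(3),np.nanmax(q,0).round(3),np.nanmedian(q,0).round(3))
R,G,B=col[...,0],col[...,1],col[...,2]
v,u=np.indices(R.shape)
blob((B>R+80)&(u>470)&(u<545)&(v>180)&(v<240),"box")
blob((R>B+60)&(u>500)&(v>255)&(v<300),"pot")
blob((G>R+15)&(u>510)&(u<552)&(v>255)&(v<300),"plant")
blob((R>100)&(G<60)&(u>295)&(u<325)&(v>130)&(v<195),"stapler")
blob((B>R+25)&(u>200)&(u<245)&(v>240)&(v<290),"mug")
blob((u>540)&(v>345)&(X[...,2]>.03)&(R>150)&(abs(R-B)<15),"lamp")
d=(R>B+40)&(u>390)&(u<435)&(v>110)&(v<322)
blob(d,"doors")
f=d&(abs(X[...,2]-.247)<.006);blob(f,"doortops")
s=np.load("scene.npz");Y=cloud(s)
q=Y[60:160,80:145].reshape(-1,3);q=q[q[:,2]>.1];print("lampsc",np.percentile(q,[1,50,99],axis=0).round(3))
# door front plane from top view & scene view
for nm,A,cc in(("top",X,c["color"]),("scene",Y,s["color"])):
    cc=cc.astype(int);q=A[(cc[...,0]>cc[...,2]+40)&(A[...,2]>.04)&(A[...,2]<.22)&(A[...,0]>.3)&(A[...,0]<.9)&(A[...,1]>-.4)&(A[...,1]<-.1)]
    L=cv2.fitLine(q[:,:2].astype(np.float32),cv2.DIST_HUBER,0,.001,.001).ravel();print(nm,len(q),L,np.percentile(q,[1,99],axis=0).round(3))
E
```

```text
[[     0      0    640    480 286346]
 [   417    106    126    213  19193]
 [   407    115     16    100    798]
 [   415    216     18    103    852]]
19193 0.24978637923924604
((660.251708984375, -404.53289794921875), (441.6701354980469, 221.61585998535156), 4.849518775939941) [[ 430.8396  -312.79083]
 [ 449.57483 -533.61334]
 [ 889.6638  -496.27496]
 [ 870.9286  -275.45245]]
box 1311 [ 0.608 -0.609 -0.002] [ 0.708 -0.4    0.301] [ 0.65  -0.452  0.293]
pot 126 [ 0.486 -0.476  0.264] [ 0.549 -0.442  0.316] [ 0.507 -0.451  0.309]
plant 838 [ 0.481 -0.637 -0.005] [ 0.585 -0.45   0.375] [ 0.517 -0.48   0.353]
stapler 552 [ 0.749 -0.061  0.035] [ 0.878 -0.032  0.062] [ 0.813 -0.046  0.049]
mug 1079 [ 0.502  0.119 -0.006] [0.603 0.215 0.103] [0.556 0.179 0.021]
lamp 2827 [ 0.26  -0.7    0.033] [ 0.379 -0.55   0.426] [ 0.325 -0.594  0.401]
doors 4423 [ 0.432 -0.329  0.005] [ 0.866 -0.254  0.254] [ 0.643 -0.276  0.204]
doortops 1555 [ 0.432 -0.306  0.241] [ 0.866 -0.255  0.253] [ 0.642 -0.28   0.247]
lampsc [[ 0.218 -0.793  0.113]
 [ 0.326 -0.612  0.393]
 [ 0.543 -0.495  0.424]]
top 2426 [ 0.9965887   0.08252826  0.64448583 -0.27275062] [[ 0.438 -0.29   0.043]
 [ 0.858 -0.255  0.218]]
scene 2108 [ 0.99664754  0.08181481  0.61093104 -0.27577227] [[ 0.442 -0.29   0.042]
 [ 0.869 -0.255  0.219]]
```

```bash
python3 -m handwheel '[[[0,5,1],0,-1],[[1,11,3],0,-1],[[1,16,6],0.17,-1],[[2,22,9],0.34,-1],[[4,26,11],0.52,-1]]'
```

```text
t: 0.72
eef_pos: [0.2853, -0.313, 0.3335]
eef_rot: [0.894, 0.448, 0.0, 0.0]
contact_force: [0.7, -0.7, 0.1]
gripper_width: 0.0451
finger_force: 0.0
```

```bash
python3 -m handwheel '[[[5,4,0],0.17,-1],[[10,8,0],0.34,-1],[[16,11,0],0.5,-1],[[22,11.5,0],0.66,-1],[[28,11.5,0],0.725,-1]]' && python3 -m handwheel '[[[5,0,0],0,-1],[[5,0,-6],0,-1],[[5,0,-12],0,-1],[[5,0,-12],0,-1]]'; python3 - <<'E'
from plant import *
import cv2
s=sense();print(s["eef_pos"],s["eef_rot"],s["contact_force"],s["gripper_width"])
c=capture("scene");cv2.imwrite("pics/s2.png",cv2.resize(c["color"][60:360,80:400,::-1],None,fx=2,fy=2))
E
```

```text
t: 1.35
eef_pos: [0.5653, -0.1984, 0.3325]
eef_rot: [0.677, 0.736, -0.0, 0.0]
contact_force: [1.2, -2.7, 1.1]
gripper_width: 0.0015
finger_force: 0.0
t: 1.85
eef_pos: [0.6094, -0.1978, 0.2053]
eef_rot: [0.679, 0.734, -0.002, -0.006]
contact_force: [-0.0, -0.4, -0.4]
gripper_width: 0.0003
finger_force: 0.0
[ 0.60935437 -0.19778734  0.20531807] [ 0.6788934   0.7342054  -0.00209871 -0.00646378] [-0.00718067 -0.39584216 -0.41008963] 0.00033723294649682604
```

View pics/s2.png

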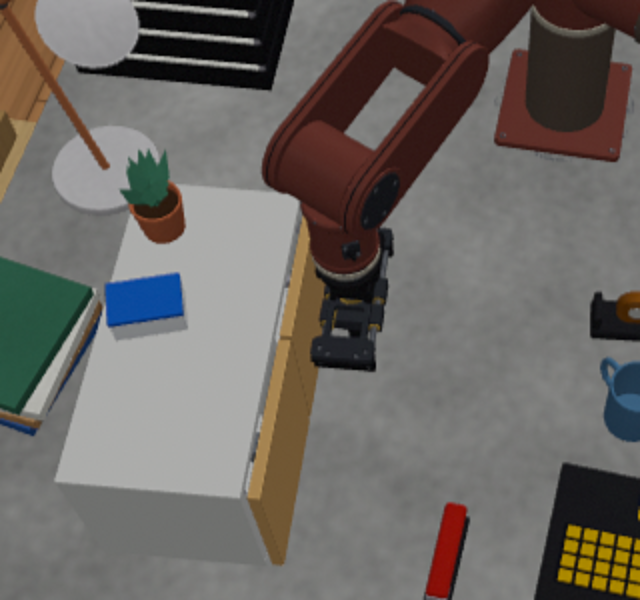

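The gripper is upright in front of the right door, with closed fingers at about (345,300) in the crop. Everything else is undisturbed. Next I approach the door.

```bash
python3 -m handwheel '[[[0.5,-3,0],0,-1],[[0.5,-5,0],0,-1],[[0.5,-5.4,0],0,-1],[[0.5,-5.8,0],0,-1],[[0.5,-5.8,0],0,-1]]'
```

```text
t: 2.52
eef_pos: [0.6183, -0.2575, 0.2128]
eef_rot: [0.679, 0.734, 0.0, 0.0]
contact_force: [0.5, -0.6, -0.7]
gripper_width: 0.0006
finger_force: 0.0
```

```bash
python3 -m handwheel '[[[0,-0.3,0],0,-1],[[0,-0.6,0],0,-1],[[0,-0.6,0],0,-1]]'
```

```text
t: 2.9
eef_pos: [0.6183, -0.2638, 0.2125]
eef_rot: [0.679, 0.734, -0.0, -0.0]
contact_force: [-0.8, 0.5, -0.4]
gripper_width: 0.0002
finger_force: 0.0
```

```bash
python3 -m handwheel '[[[0,-0.2,0],0,-1],[[0,-0.2,0],0,-1]]'
```

```text
t: 3.15
eef_pos: [0.6184, -0.2653, 0.2124]
eef_rot: [0.679, 0.734, 0.0, -0.0]
contact_force: [-0.1, 2.3, 0.6]
gripper_width: 0.0004
finger_force: 1.1
```

```bash
python3 -m handwheel '[[[0,-0.2,0],0,-1],[[0,-0.2,0],0,-1]]'
```

```text
t: 3.4
eef_pos: [0.6187, -0.2671, 0.2125]
eef_rot: [0.679, 0.734, 0.001, -0.0]
contact_force: [2.3, 5.0, 0.6]
gripper_width: 0.0007
finger_force: 2.1
```

```bash
python3 -m handwheel '[[[0,-0.1,0],0,-1],[[0,-0.1,0],0,-1]]'
```

```text
t: 3.65
eef_pos: [0.6188, -0.268, 0.2125]
eef_rot: [0.679, 0.734, 0.001, -0.0]
contact_force: [1.8, 5.3, -0.2]
gripper_width: 0.0005
finger_force: 2.4
```

```bash
python3 -m handwheel '[[[0,-0.1,0],0,-1],[[0,-0.1,0],0,-1]]'
```

```text
t: 3.9
eef_pos: [0.6189, -0.2689, 0.2125]
eef_rot: [0.679, 0.734, 0.001, -0.0]
contact_force: [3.2, 5.5, -0.3]
gripper_width: 0.0002
finger_force: 2.6
```

```bash
python3 -m handwheel '[[[0,-0.1,0],0,-1],[[0,-0.1,0],0,-1]]'
```

```text
t: 4.15
eef_pos: [0.6191, -0.2699, 0.2125]
eef_rot: [0.679, 0.734, 0.001, 0.0]
contact_force: [3.6, 5.9, -0.3]
gripper_width: 0.0005
finger_force: 2.5
```

```bash
python3 -m handwheel '[[[0,6,0],0,-1],[[0,12,0],0,-1],[[0,16,4],0,-1],[[0,16,9],0,-1],[[0,16,13],0,-1]]'; python3 - <<'E'
from plant import *
from h import *
c=capture("top");np.savez("top2.npz",**c);cv2.imwrite("pics/t2.png",cv2.resize(c["color"][60:360,280:600,::-1],None,fx=2,fy=2))
X=cloud(c);cc=c["color"].astype(int)
m=(cc[...,0]>cc[...,2]+40)&(abs(X[...,2]-.247)<.006)&(X[...,0]>.38)&(X[...,0]<.66)&(X[...,1]>-.33)&(X[...,1]<-.05)
r=cv2.minAreaRect((X[m][:,:2]*1000).astype(np.float32));print(m.sum(),r,cv2.boxPoints(r).round())
E
```

```text
t: 4.78
eef_pos: [0.6185, -0.1109, 0.3451]
eef_rot: [0.679, 0.734, -0.0, 0.001]
contact_force: [0.8, -0.8, -0.2]
gripper_width: 0.0002
finger_force: 0.0
795 ((541.1240234375, -255.50283813476562), (232.32455444335938, 80.92390441894531), 4.936875343322754) [[ 422. -225.]
 [ 429. -306.]
 [ 660. -286.]
 [ 653. -205.]]
```

View pics/t2.png

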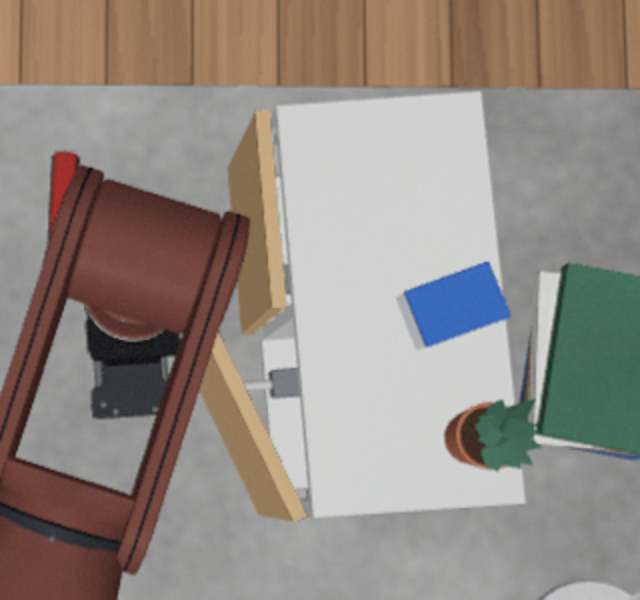

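The right door is ajar by about 0.33 rad: its top runs from (300,518) to (215,340) in the crop, with the plunger out at (260,385). The left door is shut. Next I put the finger into the gap from above.

```bash
python3 -m handwheel '[[[-0.6,-5,0],0,-1],[[-1.2,-10,0],0,-1],[[-1.9,-15.6,0],0,-1],[[-1.9,-15.6,0],0,-1],[[-1.9,-15.6,-6],0,-1]]' && python3 -m handwheel '[[[0,0,-2.5],0,-1],[[0,0,-4.5],0,-1],[[0,0,-4.5],0,-1]]'; python3 - <<'E'
from plant import *
import cv2
c=capture("scene");cv2.imwrite("pics/s3.png",cv2.resize(c["color"][100:360,100:300,::-1],None,fx=2.2,fy=2.2))
E
```

```text
t: 5.45
eef_pos: [0.6018, -0.2697, 0.2883]
eef_rot: [0.68, 0.733, 0.001, 0.006]
contact_force: [1.0, 0.4, -0.0]
gripper_width: 0.0004
finger_force: 0.0
t: 5.82
eef_pos: [0.5987, -0.2661, 0.2359]
eef_rot: [0.679, 0.734, -0.0, -0.001]
contact_force: [-0.3, -0.8, 1.3]
gripper_width: 0.0006
finger_force: 0.0
```

View pics/s3.png

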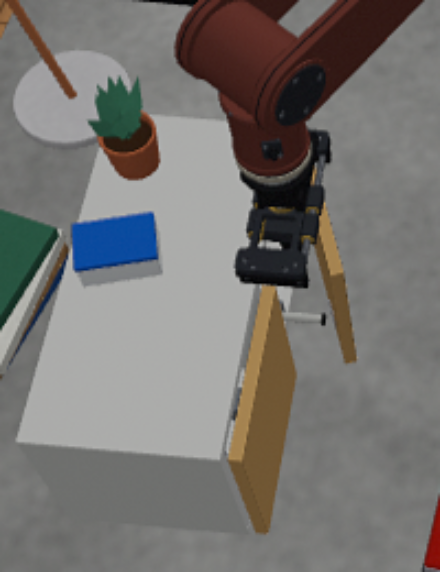

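The finger is inside the gap behind the ajar door (crop ≈(285,270)), clear of the box, the plant and the left door. I'll work out the arc waypoints.

```bash
python3 -m handwheel '[[[0,0,-1.5],0.12,-1],[[0,0,-2.9],0.24,-1],[[0,0,-2.9],0.33,-1],[[0,0,-2.9],0.33,-1]]'; python3 - <<'E'
import numpy as np
H=np.array([.438,-.305]);P=np.array([.599,-.266])
for call in range(4):
    rows=[]
    for k in range(5):
        f=np.radians(23.6+(call*5+k+1)*3.53)
        q=H+.155*np.array([np.cos(f),np.sin(f)])+.0095*np.array([np.sin(f),-np.cos(f)])
        rows.append(((q-P)*100).round(2).tolist()+[round((k+1)*.0616,2)])
    P=q;print(rows,q.round(3))
E
```

```text
t: 6.38
eef_pos: [0.6004, -0.2672, 0.2107]
eef_rot: [0.549, 0.836, 0.0, 0.002]
contact_force: [0.8, 1.1, 0.3]
gripper_width: 0.0004
finger_force: 0.0
[[-1.87, 2.32, 0.06], [-2.28, 3.19, 0.12], [-2.74, 4.02, 0.18], [-3.26, 4.83, 0.25], [-3.82, 5.61, 0.31]] [ 0.561 -0.21 ]
[[-0.61, 0.74, 0.06], [-1.26, 1.44, 0.12], [-1.96, 2.09, 0.18], [-2.69, 2.71, 0.25], [-3.46, 3.28, 0.31]] [ 0.526 -0.177]
[[-0.8, 0.52, 0.06], [-1.64, 0.99, 0.12], [-2.5, 1.4, 0.18], [-3.38, 1.77, 0.25], [-4.29, 2.07, 0.31]] [ 0.483 -0.156]
[[-0.92, 0.25, 0.06], [-1.86, 0.44, 0.12], [-2.81, 0.58, 0.18], [-3.76, 0.66, 0.25], [-4.72, 0.67, 0.31]] [ 0.436 -0.15 ]
```

```bash
python3 -m handwheel '[[[-1,1.2,0],0,-1],[[-1.9,2.3,0],0.06,-1],[[-2.3,3.2,0],0.12,-1],[[-3.2,4.8,0],0.25,-1],[[-3.8,5.6,0],0.31,-1]]'
```

```text
t: 7.0
eef_pos: [0.562, -0.2106, 0.2105]
eef_rot: [0.413, 0.911, -0.0, 0.002]
contact_force: [0.9, -0.0, -0.1]
gripper_width: 0.0007
finger_force: 0.4
```

```bash
python3 -m handwheel '[[[-0.6,0.7,0],0.06,-1],[[-1.3,1.4,0],0.12,-1],[[-2,2.1,0],0.18,-1],[[-2.7,2.7,0],0.25,-1],[[-3.5,3.3,0],0.31,-1]]'
```

```text
t: 7.62
eef_pos: [0.5271, -0.1781, 0.2105]
eef_rot: [0.268, 0.963, -0.0, 0.002]
contact_force: [0.3, -0.4, -0.2]
gripper_width: 0.0004
finger_force: 0.2
```

```bash
python3 -m handwheel '[[[-0.8,0.5,0],0.06,-1],[[-1.6,1,0],0.12,-1],[[-2.5,1.4,0],0.18,-1],[[-3.4,1.8,0],0.25,-1],[[-4.3,2.1,0],0.31,-1]]'; python3 - <<'E'
from plant import *
from h import *
s=sense();print(s["joint_positions"].round(2),s["contact_force"])
c=capture("scene");cv2.imwrite("pics/s4.png",cv2.resize(c["color"][60:360,100:400,::-1],None,fx=2,fy=2))
E
```

```text
t: 8.25
eef_pos: [0.4841, -0.1571, 0.2105]
eef_rot: [0.116, 0.993, -0.001, 0.002]
contact_force: [0.5, -1.3, 0.7]
gripper_width: 0.0006
finger_force: 0.2
[-0.47 -0.05  1.84 -0.    1.35 -1.81] [ 0.47168033 -1.32005151  0.66211834]
```

View pics/s4.png

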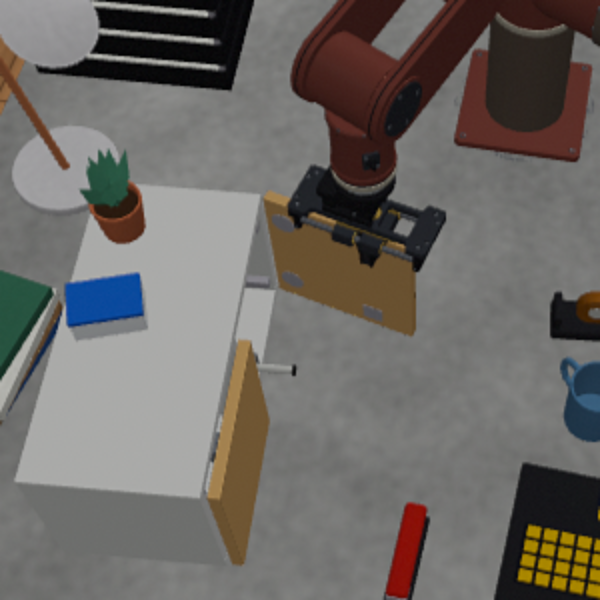

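The finger is pushing the inner face at about (370,250) in the crop. The door stands at about 75° and nothing else has moved. One last arc to bring it square.

```bash
python3 -m handwheel '[[[-0.9,0.25,0],0.06,-1],[[-1.9,0.45,0],0.12,-1],[[-2.8,0.6,0],0.18,-1],[[-3.7,0.65,0],0.25,-1],[[-4.4,0.7,0],0.3,-1]]'
```

```text
t: 8.93
eef_pos: [0.44, -0.1502, 0.2101]
eef_rot: [-0.033, 0.999, -0.001, 0.001]
contact_force: [-0.3, -0.4, 0.2]
gripper_width: 0.0008
finger_force: 0.2
```

```bash
python3 -m handwheel '[[[-0.2,0,0],0,-1],[[-0.2,0,0],0,-1],[[1.8,0,0],0,-1],[[3,0,0],0,-1]]'; python3 -m handwheel '[[[0,0,6],0,-1],[[0,0,12],0,-1],[[5,5,14],0,-1],[[11,9,14],0,-1],[[16,12,14],0,-1]]'; python3 - <<'E'
from plant import *
from h import *
c=capture("top");cv2.imwrite("pics/t5.png",cv2.resize(c["color"][60:360,200:600,::-1],None,fx=2,fy=2))
X=cloud(c);cc=c["color"].astype(int)
m=(cc[...,0]>cc[...,2]+40)&(abs(X[...,2]-.247)<.006)&(X[...,0]>.36)&(X[...,0]<.52)&(X[...,1]>-.33)&(X[...,1]<-.05)
r=cv2.minAreaRect((X[m][:,:2]*1000).astype(np.float32));print(m.sum(),r,cv2.boxPoints(r).round())
E
```

```text
t: 9.43
eef_pos: [0.4703, -0.1499, 0.2088]
eef_rot: [-0.033, 0.999, -0.0, 0.0]
contact_force: [-0.1, 0.6, -0.1]
gripper_width: 0.0005
finger_force: 0.0
t: 10.05
eef_pos: [0.6178, -0.0369, 0.3494]
eef_rot: [-0.033, 0.999, -0.0, 0.001]
contact_force: [0.1, 0.4, 0.7]
gripper_width: 0.0004
finger_force: 0.0
775 ((421.0264587402344, -202.89613342285156), (15.71706771850586, 214.63487243652344), 4.499008655548096) [[ 405.  -97.]
 [ 422. -310.]
 [ 437. -309.]
 [ 420.  -95.]]
```

View pics/t5.png

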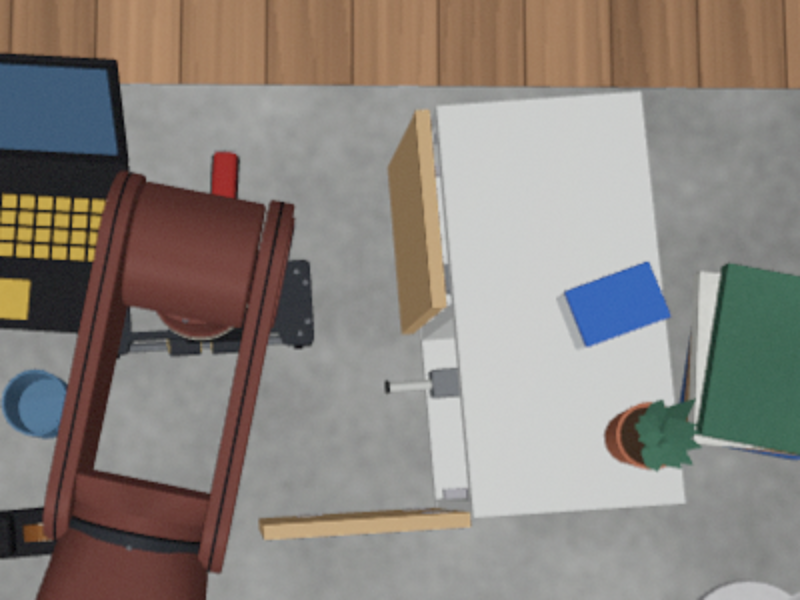

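The door stands square: it measures 94.5° in world, which is about 1.57 rad, with its top from (265,528) to (468,518). The left door is shut, nothing else has moved, and the arm is clear.

```bash
python3 -m handwheel '[[[0,0,0],0,-1],[[0,0,0],0,-1],[[0,0,0],0,-1],[[0,0,0],0,-1]]'; python3 -c "
from plant import *
print(sign_off())"
```

```text
t: 10.6
eef_pos: [0.6154, -0.0389, 0.3494]
eef_rot: [-0.033, 0.999, -0.0, 0.001]
contact_force: [-0.4, 0.2, -0.2]
gripper_width: 0.0002
finger_force: 0.0
the job is handed in; nothing more can be done
None
```

The right-hand door is open square to the cupboard (about 1.57 rad), the left-hand door is still shut, the things on the desk and cupboard look unmoved, the arm is clear, and the job was handed in at about 10.6 s.

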